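# Find the hidden thermowell of a dry-block calibrator with a spring-loaded probe

### The arm

A 6-joint arm with a two-finger parallel gripper is mounted at the origin on a cart in front of the work surface, level with it; the furniture and walls round the work are solid. World frame = base frame: x ahead of the robot, y to its left, z up, the work surface at z = 0. Lengths are in m, angles in rad, forces in N, time in s.
With the tool pointing down it reaches from about 0.35 to 0.875 m from the base axis. Payload 4.2 kg.
Tool frame: the origin (TCP) lies at the very end of the fingers, on their centre line; the grasp point (between the pads) lies robot.grip_point_offset behind it (robot.grip_point_offset is the distance from the TCP to the grasp point, in m); z points along the fingers, y is the line along which they close (so a half turn about z gives the same grasp; the last joint's range is limited). The gripper opens to 87 mm and grips with 3 to 60 N. Pads are 19 mm wide; open, the fingers measure 117 mm over their backs; the gripper's body (75 mm by 190 mm) begins 51 mm behind the grasp point.
Start: joints at [1.542, 0.385, 0.008, 0, -1.194, -0.259], TCP at [0.177, 0.599, 0.223] pointing down, gripper open.
Joint ranges: [-3.14, 3.14], [-1.21, 2.06], [-1.07, 1.41], [-3.16, 2.05], [-2.99, -0.16], [-3.1, 3.1]. Speed limits (rad/s): [2.79, 2.79, 3.14, 3.14, 3.14, 3.14].

### API

Orientations are given as a rotation vector (axis times angle).
In Python, from plant import robot, cams, monitor gives the robot as it stands (robot), with the cameras (cams) and the readings (monitor).
- The arm moves only by the shell command python3 inch.py 'ROWS'. ROWS is rows parted by semicolons, their numbers by spaces, 1 to 8 of them, each of 5 numbers: dx, dy, dz in m, then a turn about the tool's z in rad, then the finger opening in m; each row is the pose to reach, as a shift and turn from the pose commanded when the command began, along the tool's axes at that moment; what a row does not reach only later rows make up. A row lasts 1/8 s, in which the tool goes at most 0.0625 m and 0.188 rad, less where a joint would pass 70% of its speed; a pose out of reach is approached as far as the arm can. The fingers move at their own pace and stop on an object; the grip force is fixed at half the most. Time passes only in rows, so rows that do not move let the fingers close. It prints the time, the measured TCP pose, the force, the opening and the grip force at its end.
- monitor.sense(): the state, without advancing time (a new reading comes with each control period).
- cams.read_camera(name): name is "side" or "top" or "wrist"; returns a dict with "color" (384x512x3 uint8, red, green, blue), "fx", "fy", "cx", "cy" (pixels), "R" (3x3) and "t" (3): a world point X has camera coordinates R X + t; the wrist camera has in their place "T_tool_cam" (4x4, takes a point from camera to tool coordinates, whose origin is the TCP and whose axes are the flange's). Camera axes: x right, y down, z forward; pixel columns grow to the right and rows downward; lengths in m; the calibration is good to about 2 mm. A picture is of the moment at which its call begins: read the wrist's pose just before it. There is no depth.
- robot.finish_job(): hands the job in; it is judged then, once.
The state is a dict: "clock": time; "joint_pos": joint angles; "joint_vel": joint speeds; "tau": joint torques, N m; "eef_pos": TCP position; "tcp_rot": TCP orientation; "wrist_force": force on the tool from outside, world axes, zero at the start; "wrist_torque": the same for the moment, N m; "opening": finger opening in m; "gripper_force": force on a finger pad.
Only numpy, scipy, OpenCV 4.12 (cv2) and the standard library are available. Lean on these libraries where they do the work, as an engineer would, in place of code of your own. Each camera call takes 0.05 s, during which the arm holds its last target. There are 200 camera calls.

### The job

Lift the yellow-headed probe straight out of the storage stand, set its tip lightly on the cover plate in the calibrator's track at the green mark, and slide it along the plate, without lifting the tip off and without pushing the spring to its stop, until it drops into the shuttered well hidden somewhere further along. Then push the probe fully home, so that it stands upright with its collar on the housing, and let go. Leave the blue probe in the stand and the vial, beaker and timer where they are.

Things in the scene. Friction and masses are not known exactly. Their poses are not given: they have to be found in the camera images.
- dryblock: White fixed instrument (dry-block calibrator), 110 x 290 x 84 mm; origin under its centre, z up, y along its length. In its flat top (z = 84) a slot, the track: x = 0, 22 mm wide, 4 mm deep, y = -75 to +75 mm; its floor (z = 80) is a plain metal cover plate hiding one shuttered well. Fully home, a probe's collar rests on the housing top across the track. Lines, screws, keys: decoration.
- track_mark (a point): Point on the cover plate, on the track's centre line, between the two green stripes (local y = -60 mm): set the tip down here. Axes as the calibrator's; slide towards local +y.
- track_end (a point): Far end of the track on its centre line, at plate height (local y = +75 mm). The well is a 15 mm round hole in the plate on the centre line, centre anywhere from y = -15 to +50 mm, so 25 to 90 mm before this end. A shutter of the same metal closes it flush; it sinks under the tip on a weak spring (0.2 N, at full depth 0.7 N). The well takes the whole 50 mm rod.
- stand: Grey plastic storage stand, fixed, block 60 x 140 x 62 mm on a 78 x 158 x 6 mm foot; origin at the centre of its underside. Two upright wells of 13 mm diameter, 56 mm deep, at y = -42 and +42 mm (x = 0); a probe's collar rests on the stand's top at z = 62 mm. Either well may hold the yellow probe.
- probe: Probe with the yellow head, about 160 g, upright in the stand. Origin: centre of its collar's underside, z up. Steel collar 36 mm diameter, z = 0 to 8 mm; square yellow head 24 x 24 mm, sides along x and y, z = 8 to 56 mm (grasp here); black stub to z = 60. Below the collar a round steel rod, 10 mm diameter, hemispherical end at z = -50 mm.
- probe_head (a point): Good grasp point on the yellow head's axis, 38 mm above the probe's origin, 88 mm above the relaxed tip.
- probe_tip (a point): Lowest point of the yellow probe's rod, 50 mm below the probe's origin when relaxed. The rod is spring-loaded: pressed on its tip it slides up into the head, at most 20 mm (1.5 N to start, 1.5 N more for every 10 mm). Use less than 18 mm; 5 to 10 mm is good for sliding.
- blue_probe: Like the yellow probe but with a blue head and a rigid rod, standing in the other well of the stand; to be left alone. Origin at the centre of its collar's underside.
- vial: Translucent vial with a white cap, 27 mm diameter, 62 mm high, standing in front of the stand; origin at the centre of its underside. Bystander.
- beaker: Small clear beaker, 51 mm diameter, 67 mm high, standing behind the stand; origin at the centre of its underside. Bystander.
- timer: Small bench timer with coloured keys, 68 x 62 x 20 mm, lying in front of the calibrator; origin at the centre of its underside. Bystander.

How it is judged:
By the outcome, as a careful person would: the job done as asked, in the order asked, and still so for the second after the job is handed in, with the robot touching nothing.
It also fails if it takes over 51 s, if anything falls off the work surface, if the arm or the gripper's body presses on something with over 40 N, if the wrist force passes 120 N, or if a joint passes its speed limit or range.

## Working session

There is one attempt and no reset: what is moved stays moved. The work goes in short steps, Python scripts to look and compute and a shell command to move; the robot and the scene stay as the last step left them, time stands still between calls to the robot, and variables do not carry over. Pictures are saved under pics/ and viewed, at most 10 in all, crops included, and the job is handed in when it is done.

```bash
ls; mkdir -p pics; python3 - <<'E'
from plant import robot, cams, monitor
import cv2
for n in("top","side"):
    c=cams.read_camera(n); cv2.imwrite(f"pics/{n}0.png",cv2.cvtColor(c["color"],cv2.COLOR_RGB2BGR))
    print(n,c["fx"],c["fy"],c["cx"],c["cy"],c["R"],c["t"])
s=monitor.sense();print(s,robot.grip_point_offset)
E
```

```text
inch.py
pics
plant.py
top 474.41797113788164 474.41797113788164 256.19356336187536 196.1328664191805 [[ 0.01060598 -0.99984692  0.01391602]
 [-0.99897648 -0.01120667 -0.04382241]
 [ 0.04397165 -0.013437   -0.99894241]] [3.81507415e-04 5.27877286e-01 1.12702400e+00]
side 373.9083814023825 373.9083814023825 262.240893123434 188.67777721011032 [[ 0.99960498 -0.02766095 -0.00497519]
 [-0.01674952 -0.44417132 -0.89578529]
 [ 0.02256843  0.89551477 -0.44445918]] [-0.5045045   0.10471218  0.93156143]
{'clock': 0.1, 'joint_pos': array([ 1.54159687e+00,  3.85467639e-01,  6.75501846e-03, -4.14503337e-04,
       -1.19398360e+00, -2.58590547e-01]), 'joint_vel': array([-0.0001363 , -0.00453552,  0.00247573,  0.00127162, -0.00011773,
       -0.00050562]), 'tau': array([-6.56479619e-05, -3.91689026e+01,  1.87935823e+01,  4.23189908e+00,
        1.34850101e-02, -7.57673229e-05]), 'eef_pos': array([0.1772391 , 0.59878397, 0.22157635]), 'tcp_rot': array([ 3.10717821e+00, -4.50461605e-01, -2.59516189e-04]), 'wrist_force': array([ 0.65017308,  0.0625522 , -0.02658872]), 'wrist_torque': array([ 0.02271245,  0.0348657 , -0.07713206]), 'gripper_force': 0.0, 'opening': 0.08710128952465045} 0.0187
```

View pics/top0.png

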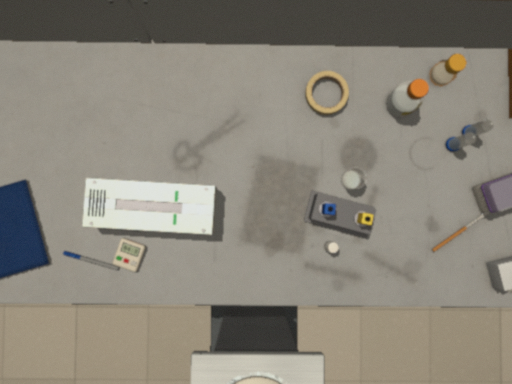

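View pics/side0.png

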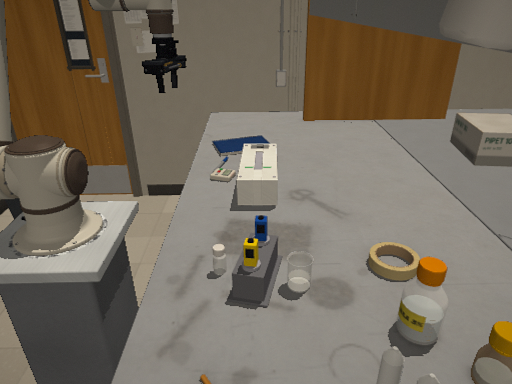

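The top view shows the calibrator at about (150,206) with its green stripes at about col 176, so local +y points left, which is world +y. The stand is at about (343,214), with the yellow head at (367,218) and the blue at (329,209). The vial is at (333,247), the beaker at (352,180) and the timer at (129,254). Next I'll zoom in and measure.

```bash
cat > h.py <<'E'
import numpy as np, cv2
from scipy.spatial.transform import Rotation as Rot
def ray(c,uv,z):
    """world point at height z on the pixel's ray (fixed camera)"""
    d=c["R"].T@np.array([(uv[0]-c["cx"])/c["fx"],(uv[1]-c["cy"])/c["fy"],1]); o=-c["R"].T@c["t"]
    return o+d*(z-o[2])/d[2]
def proj(c,X):
    p=c["R"]@np.asarray(X)+c["t"]; return np.array([c["fx"]*p[0]/p[2]+c["cx"],c["fy"]*p[1]/p[2]+c["cy"]])
def wristcam(c,s):
    T=np.eye(4);T[:3,:3]=Rot.from_rotvec(s["tcp_rot"]).as_matrix();T[:3,3]=s["eef_pos"]
    W=np.linalg.inv(T@c["T_tool_cam"]); return dict(c,R=W[:3,:3],t=W[:3,3])
def big(img,x0,y0,x1,y1,k): return cv2.cvtColor(cv2.resize(img[y0:y1,x0:x1],None,fx=k,fy=k,interpolation=cv2.INTER_CUBIC),cv2.COLOR_RGB2BGR)
E
python3 - <<'E'
from plant import robot, cams, monitor
from h import *
c=cams.read_camera("top");im=c["color"]
a=big(im,75,165,225,245,5);b=big(im,305,165,385,260,3)
cv2.imwrite("pics/cal.png",a)
hsv=cv2.cvtColor(im,cv2.COLOR_RGB2HSV)
m=cv2.inRange(hsv,(22,150,120),(34,255,255));m[:, :340]=0;m[:,380:]=0;m[:200]=0;m[240:]=0
p=np.argwhere(m)[:,::-1].astype(np.float32);print("yellow",len(p),p.mean(0),cv2.minAreaRect(p),ray(c,p.mean(0),.118))
m=cv2.inRange(hsv,(95,120,50),(125,255,255));m[:, :315]=0;m[:,345:]=0;m[:195]=0;m[225:]=0
p=np.argwhere(m)[:,::-1].astype(np.float32);print("blue",len(p),p.mean(0),ray(c,p.mean(0),.118))
m=cv2.inRange(hsv,(45,80,60),(80,255,255));m[:170]=0;m[240:]=0;m[:,:165]=0;m[:,190:]=0
n,l,st,ce=cv2.connectedComponentsWithStats(m)
for i in range(1,n): print("green",st[i],ce[i],ray(c,ce[i],.084))
m=cv2.inRange(hsv,(0,0,190),(180,60,255));m[:160]=0;m[250:]=0;m[:,:70]=0;m[:,230:]=0
m=cv2.morphologyEx(m,cv2.MORPH_OPEN,np.ones((3,3)))
n,l,st,ce=cv2.connectedComponentsWithStats(m);i=1+st[1:,4].argmax()
r=cv2.minAreaRect(np.argwhere(l==i)[:,::-1].astype(np.float32));print("white",r)
for q in cv2.boxPoints(r): print(ray(c,q,.084))
s=cams.read_camera("side");cv2.imwrite("pics/s.png",big(s["color"],200,130,310,300,3.5))
E
```

```text
yellow 100 [365.88 218.69] ((365.9053955078125, 218.56756591796875), (11.507928848266602, 10.357135772705078), 9.462322235107422) [ 0.47666563 -0.2318399   0.118     ]
blue 112 [328.6607  208.75893] [ 0.49740901 -0.15052083  0.118     ]
green [175 192   3   9  16] [175.9375 195.8125] [0.5233538  0.18705828 0.084     ]
green [174 215   2   9  17] [174.47058824 218.76470588] [0.47192698 0.18940695 0.084     ]
white ((148.26669311523438, 205.54421997070312), (129.34262084960938, 48.36188888549805), 3.301865577697754)
[0.45374049 0.39411634 0.084     ]
[0.56172421 0.39077915 0.084     ]
[0.54834171 0.10167465 0.084     ]
[0.44008507 0.1063303  0.084     ]
```

View pics/cal.png

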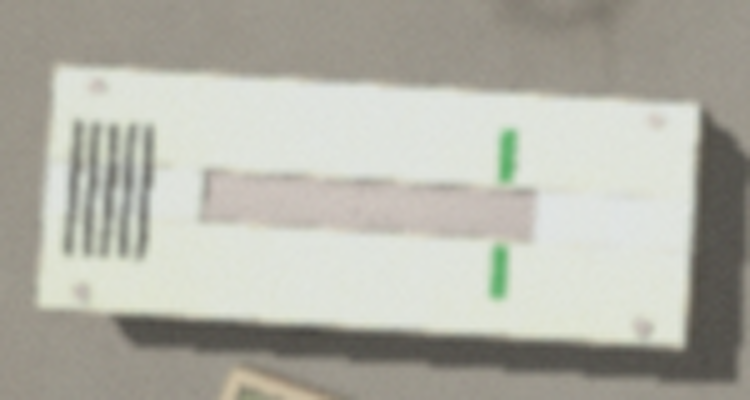

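```bash
python3 inch.py '0.048 0.038 0 0 0.05; 0.096 0.076 0 0 0.05; 0.144 0.114 0 0 0.05; 0.192 0.152 0 0 0.05; 0.240 0.190 0 0 0.05; 0.288 0.228 0 0 0.05; 0.336 0.266 0 0 0.05; 0.336 0.266 0 0 0.05'
```

```text
clock: 1.2
eef_pos: [0.4254, 0.2456, 0.2224]
tcp_rot: [3.107, -0.46, -0.0]
wrist_force: [-0.3, 0.1, 0.0]
opening: 0.0504
gripper_force: 0.0
```

View pics/s.png

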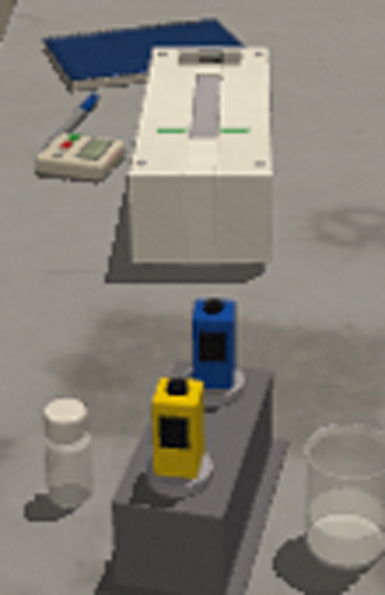

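The side view shows the yellow probe upright in the near well, at about (250,255) in the full image. The path is clear, so I'm going on to a point above the yellow probe.

```bash
python3 inch.py '0.024 0.056 0 0 0.05; 0.048 0.112 0 0 0.05; 0.072 0.168 0 0 0.05; 0.096 0.224 0 0 0.05; 0.120 0.280 0 0 0.05; 0.144 0.336 0 0 0.05; 0.168 0.392 0 0 0.05; 0.188 0.442 0 0 0.05'; python3 inch.py '0 0 0 0 0.05; 0 0 0 0 0.05'
python3 - <<'E'
from plant import robot, cams, monitor
from h import *
s=monitor.sense();c=wristcam(cams.read_camera("wrist"),s);im=c["color"]
print(c["T_tool_cam"],s["eef_pos"],s["joint_pos"].round(2), Rot.from_rotvec(s["tcp_rot"]).as_matrix().round(3))
cv2.imwrite("pics/w1.png",cv2.cvtColor(im,cv2.COLOR_RGB2BGR))
print(proj(c,[.4767,-.2318,.118]),proj(c,[.4767,-.2318,.062]))
E
```

```text
clock: 2.2
eef_pos: [0.4793, -0.2296, 0.2225]
tcp_rot: [-3.109, 0.449, -0.001]
wrist_force: [0.9, 0.9, 0.1]
opening: 0.0502
gripper_force: 0.0
clock: 2.45
eef_pos: [0.4788, -0.2277, 0.2222]
tcp_rot: [-3.109, 0.45, 0.001]
wrist_force: [-0.0, -0.0, -0.2]
opening: 0.0503
gripper_force: 0.0
[[ 6.77495622e-04 -9.58356703e-01 -2.85573058e-01  7.77477534e-02]
 [ 9.99999340e-01  3.84388216e-04  1.08243457e-03  5.31360623e-04]
 [-9.27587511e-04 -2.85573603e-01  9.58356331e-01 -1.61974976e-01]
 [ 0.00000000e+00  0.00000000e+00  0.00000000e+00  1.00000000e+00]] [ 0.47882307 -0.22767532  0.22216163] [-0.14  0.22 -0.22 -0.   -1.12  1.42] [[ 0.959 -0.284 -0.001]
 [-0.284 -0.959  0.   ]
 [-0.001 -0.    -1.   ]]
[261.9169373  191.51083812] [261.17687118 176.12565462]
```

View pics/w1.png

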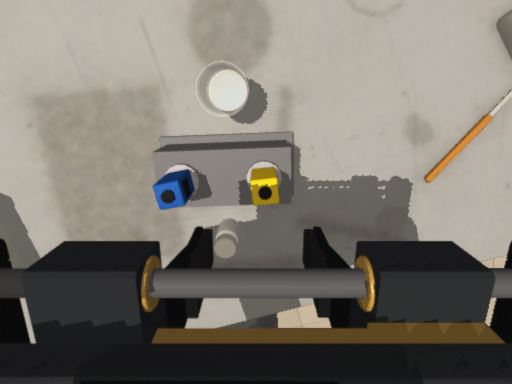

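The wrist view shows the yellow head top at about (265,192), close to the predicted (262,191.5). It is nearly aligned with the fingers, and I'll zoom in for its yaw.

```bash
python3 - <<'E'
import cv2,numpy as np
im=cv2.imread("pics/w1.png")[155:215,235:295]
cv2.imwrite("pics/w1z.png",cv2.resize(im,None,fx=10,fy=10,interpolation=cv2.INTER_NEAREST))
E
```

```text
(no output)
```

View pics/w1z.png

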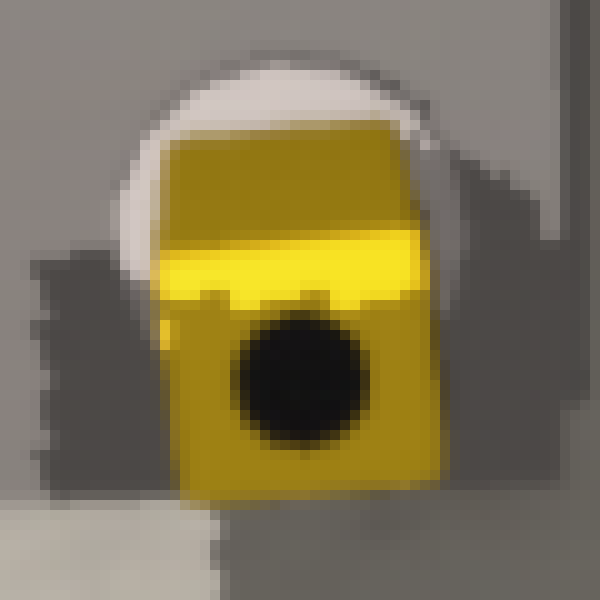

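```bash
python3 - <<'E'
from plant import robot, cams, monitor
from h import *
s=monitor.sense();c=wristcam(cams.read_camera("wrist"),s)
f=lambda x,y,z:ray(c,(234.5+x/10,154.5+y/10),z)
P=[f(*q,.118) for q in((155,255),(425,228),(443,482),(183,502))]
C=np.mean(P,0);S=f(302,380,.122);print(C,S)
for i in range(4):
    d=P[(i+1)%4]-P[i];print(np.hypot(*d[:2]),np.arctan2(d[1],d[0]))
s=monitor.sense();M=Rot.from_rotvec(s["tcp_rot"]).as_matrix()
print(np.arctan2(M[1,1],M[0,1]), M.T@(C-s["eef_pos"]))
E
```

```text
[ 0.47629395 -0.23366237  0.118     ] [ 0.47643161 -0.23365611  0.122     ]
0.023230478420718126 -1.7539958219516867
0.02297627549235078 2.9418069944017002
0.022850661550562704 1.3658038212937802
0.02247517026967199 -0.18301386155158317
-1.8566094515008098 [-0.00070763  0.00718223  0.10458439]
```

```bash
python3 inch.py '-0.001 0.0065 0.05 -0.093 0.05; -0.001 0.0065 0.1 -0.093 0.05; -0.001 0.0065 0.125 -0.093 0.05; -0.001 0.0065 0.14 -0.093 0.05; -0.001 0.0065 0.14 -0.093 0.05'
python3 - <<'E'
from plant import robot, cams, monitor
from h import *
s=monitor.sense();M=Rot.from_rotvec(s["tcp_rot"]).as_matrix()
print(s["eef_pos"],np.arctan2(M[1,1],M[0,1]),M[:,2], M.T@(np.array([.4764,-.2333,.0813])-s["eef_pos"]))
E
```

```text
clock: 3.18
eef_pos: [0.4761, -0.2335, 0.0822]
tcp_rot: [3.127, -0.303, -0.002]
wrist_force: [0.6, -0.9, 0.3]
opening: 0.0502
gripper_force: 0.0
[ 0.47606791 -0.23346208  0.08224455] -1.7640013793122995 [-1.15242083e-03  1.09172808e-04 -9.99999330e-01] [ 0.00029588 -0.00022293  0.00094418]
```

```bash
python3 inch.py '0 0 0 0 0.024; 0 0 0 0 0.02; 0 0 0 0 0.01; 0 0 0 0 0.01; 0 0 0 0 0.01; 0 0 0 0 0.01'; python3 -c "
from plant import robot, cams, monitor;print(monitor.sense())"
```

```text
clock: 3.92
eef_pos: [0.4764, -0.2343, 0.0832]
tcp_rot: [3.127, -0.305, 0.002]
wrist_force: [-0.5, 2.1, 5.7]
opening: 0.0239
gripper_force: 30.0
{'clock': 3.925, 'joint_pos': array([-1.51299127e-01,  3.73949969e-01, -4.06790768e-01,  2.46335077e-04,
       -7.89086759e-01,  1.52738645e+00]), 'joint_vel': array([-0.00082978, -0.0008305 ,  0.00074671, -0.00053491, -0.00074589,
        0.00174764]), 'tau': array([-6.18823394e-01, -3.14947450e+01,  1.33006078e+01,  2.95833863e+00,
        3.25978892e-01,  1.51753728e-02]), 'eef_pos': array([ 0.4764457 , -0.23434178,  0.08316154]), 'tcp_rot': array([ 3.12651685e+00, -3.05072040e-01,  1.50470039e-03]), 'wrist_force': array([-0.45503613,  2.13776052,  5.65951992]), 'wrist_torque': array([ 0.51378055,  0.1055593 , -0.02005769]), 'gripper_force': 29.999266318045557, 'opening': 0.023909735479185557}
```

```bash
python3 inch.py '0 0 -0.008 0 0.01; 0 0 -0.02 0 0.01; 0 0 -0.035 0 0.01; 0 0 -0.055 0 0.01; 0 0 -0.08 0 0.01; 0 0 -0.1 0 0.01; 0 0 -0.11 0 0.01; 0 0 -0.11 0 0.01'
python3 - <<'E'
from plant import robot, cams, monitor
from h import *
s=monitor.sense();M=Rot.from_rotvec(s["tcp_rot"]).as_matrix()
print(s["eef_pos"],s["wrist_force"],s["wrist_torque"],s["opening"],M.round(4), M.T@(np.array([.498,.188,.1933])-s["eef_pos"]))
c=cams.read_camera("side");cv2.imwrite("pics/s2.png",big(c["color"],180,90,330,290,3))
E
```

```text
clock: 4.92
eef_pos: [0.4762, -0.2343, 0.1933]
tcp_rot: [-3.127, 0.306, -0.002]
wrist_force: [-0.4, -0.3, -2.1]
opening: 0.0241
gripper_force: 30.0
[ 0.47618083 -0.23429097  0.19333938] [-0.37754254 -0.26523042 -2.08368784] [ 0.0084833   0.04668502 -0.06243597] 0.02405369754817181 [[ 9.811e-01 -1.937e-01  1.500e-03]
 [-1.937e-01 -9.811e-01 -1.000e-04]
 [ 1.500e-03 -2.000e-04 -1.000e+00]] [-6.03939126e-02 -4.18519196e-01  2.58365832e-05]
```

View pics/s2.png

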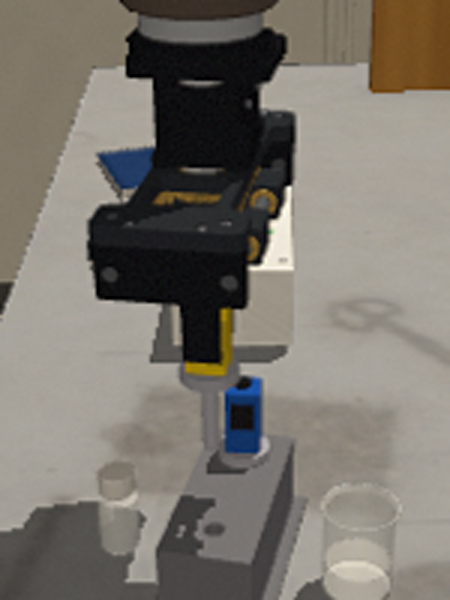

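The side view shows the yellow probe upright in the fingers and clear of the stand, with the blue probe still in its well. I'll go higher, pass over the blue probe and move to the mark.

```bash
python3 inch.py '0 0 -0.045 0 0.01; -0.009 -0.06 -0.05 0 0.01; -0.017 -0.12 -0.05 0 0.01; -0.026 -0.18 -0.05 0 0.01; -0.035 -0.24 -0.05 0 0.01; -0.043 -0.3 -0.05 0 0.01; -0.052 -0.36 -0.03 0 0.01; -0.06 -0.418 0 0 0.01'; python3 inch.py '0 0 0.01 0 0.01;0 0 0.01 0 0.01;0 0 0.01 0 0.01'
python3 - <<'E'
from plant import robot, cams, monitor
from h import *
s=monitor.sense();M=Rot.from_rotvec(s["tcp_rot"]).as_matrix()
print(s["eef_pos"],s["wrist_force"],s["wrist_torque"],s["opening"],M.round(4), M.T@(np.array([.498,.188,.1512])-s["eef_pos"]))
s=monitor.sense();c=cams.read_camera("wrist");cv2.imwrite("pics/w2.png",cv2.cvtColor(c["color"],cv2.COLOR_RGB2BGR))
c=wristcam(c,s)
e=np.array([.0468,.9989,0]);e/=np.linalg.norm(e);n=np.array([e[1],-e[0],0]);o=np.array([.501,.2482,0])
for y,z in((-.06,.08),(-.075,.08),(.075,.08)): print(y,[proj(c,o+e*y+n*x+[0,0,z]).round(1) for x in(-.011,0,.011)])
for x in(-.055,.055): print(proj(c,o-e*.145+n*x+[0,0,.084]),proj(c,o+e*.145+n*x+[0,0,.084]))
print("tip",proj(c,s["eef_pos"]-[0,0,.0712]))
E
```

```text
clock: 5.98
eef_pos: [0.4976, 0.1854, 0.1939]
tcp_rot: [-3.126, 0.304, -0.001]
wrist_force: [1.4, -0.4, -1.6]
opening: 0.0234
gripper_force: 30.0
clock: 6.35
eef_pos: [0.4982, 0.1823, 0.1851]
tcp_rot: [-3.126, 0.308, -0.001]
wrist_force: [0.1, -0.6, -1.6]
opening: 0.0242
gripper_force: 30.0
[0.49815974 0.18233584 0.18513707] [ 0.12684538 -0.64630501 -1.56352042] [-0.04946636 -0.02171809  0.03181623] 0.024175981690718443 [[ 9.808e-01 -1.948e-01  6.000e-04]
 [-1.948e-01 -9.808e-01  0.000e+00]
 [ 6.000e-04 -1.000e-04 -1.000e+00]] [-0.00127924 -0.00551973  0.03393714]
-0.06 [array([252. , 203.4]), array([250. , 191.6]), array([248.1, 179.4])]
-0.075 [array([268.9, 201. ]), array([267.1, 189.1]), array([265.3, 176.9])]
0.075 [array([103.1, 224.6]), array([ 99.6, 213.2]), array([ 96. , 201.6])]
[353.3389464  237.63931525] [ 41.72773826 280.05587817]
[344.54263531 112.40847436] [ -2.80165796 165.36217886]
tip [256.65507782 202.67591482]
```

View pics/w2.png

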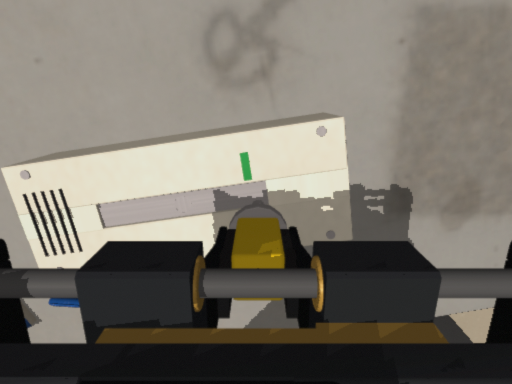

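The wrist view shows the probe over the mark area, with the upper green stripe at (246,166) and the plate running from about (100,215) to (266,190). I'll compare edges numerically to refine the lateral alignment.

```bash
python3 - <<'E'
from plant import robot, cams, monitor
from h import *
s=monitor.sense();c=wristcam(cams.read_camera("wrist"),s);im=c["color"]
hsv=cv2.cvtColor(im,cv2.COLOR_RGB2HSV)
m=cv2.inRange(hsv,(45,80,60),(80,255,255));n,l,st,ce=cv2.connectedComponentsWithStats(m)
for i in range(1,n):
    if st[i,4]>20: print("green",st[i],ce[i],ray(c,ce[i],.084))
e=np.array([.0468,.9989,0]);e/=np.linalg.norm(e);n_=np.array([e[1],-e[0],0]);o=np.array([.501,.2482,0])
print("pred",proj(c,[.5234,.1871,.084]))
print("wall top at y=0",[proj(c,o+n_*x+[0,0,.084]) for x in(-.011,.011,.055)], "floor",[proj(c,o+n_*x+[0,0,.08]) for x in(-.011,.011)], "base",proj(c,o+n_*.055))
g=cv2.cvtColor(im,cv2.COLOR_RGB2GRAY)
u=int(round(proj(c,o+[0,0,.084])[0]));print(u,"v120-240",g[120:240,u].tolist())
d=cams.read_camera("side");g=cv2.cvtColor(d["color"],cv2.COLOR_RGB2GRAY)
tip=s["eef_pos"]-[0,0,.0712]
for h in(.01,.02,.03): 
    q=proj(d,tip+[0,0,h]);v=int(round(q[1]));k=int(q[0]);print("rod",q,g[v,k-12:k+13].tolist(),k-12)
for y in(-.05,.0):
    q=proj(d,o+e*y+[0,0,.08]);v=int(round(q[1]));k=int(q[0]);print("slot",q,g[v,k-12:k+13].tolist(),k-12)
cv2.imwrite("pics/s3.png",big(d["color"],205,110,305,210,6))
E
```

```text
green [240 153  12  28 216] [245.57407407 166.14814815] [0.52187885 0.18721514 0.084     ]
pred [245.33596976 164.3692221 ]
wall top at y=0 [array([184.28618476, 214.61356179]), array([178.82050853, 190.76028421]), array([167.11405283, 139.67102731])] floor [array([185.27329082, 213.03096384]), array([179.90489398, 189.47112317])] base [188.36359191 129.68787114]
182 v120-240 [150, 151, 151, 151, 152, 152, 153, 153, 151, 152, 152, 152, 152, 147, 127, 124, 126, 124, 124, 125, 147, 210, 222, 225, 225, 225, 225, 225, 225, 225, 225, 225, 225, 225, 225, 225, 225, 226, 225, 226, 225, 225, 225, 225, 225, 224, 224, 224, 224, 224, 224, 225, 225, 225, 225, 225, 225, 225, 225, 225, 225, 225, 225, 225, 224, 225, 225, 225, 225, 224, 222, 204, 170, 167, 167, 168, 171, 174, 173, 173, 172, 172, 171, 171, 172, 171, 170, 170, 170, 170, 170, 170, 169, 169, 168, 164, 150, 171, 216, 223, 225, 225, 225, 224, 225, 224, 225, 225, 225, 224, 224, 224, 224, 224, 225, 225, 225, 224, 224, 224]
rod [257.94343982 154.54648521] [225, 224, 224, 223, 224, 224, 224, 224, 224, 223, 196, 153, 91, 102, 104, 137, 171, 186, 227, 224, 225, 224, 225, 225, 223] 245
rod [257.90740899 151.20065327] [223, 223, 222, 223, 222, 223, 222, 221, 222, 225, 215, 135, 90, 101, 101, 128, 158, 164, 203, 225, 223, 223, 223, 222, 222] 245
rod [257.87107077 147.82627751] [221, 221, 221, 222, 223, 213, 159, 162, 163, 163, 164, 152, 95, 102, 95, 121, 172, 164, 152, 166, 163, 162, 163, 182, 225] 245
slot [258.13113063 166.83814864] [70, 71, 72, 72, 71, 69, 95, 140, 118, 80, 82, 107, 163, 167, 167, 164, 166, 162, 138, 138, 140, 138, 139, 137, 154] 246
slot [258.61101807 160.34762195] [226, 226, 226, 226, 225, 224, 224, 227, 217, 149, 168, 169, 170, 169, 170, 163, 179, 232, 225, 225, 225, 225, 225, 224, 225] 246
```

View pics/s3.png

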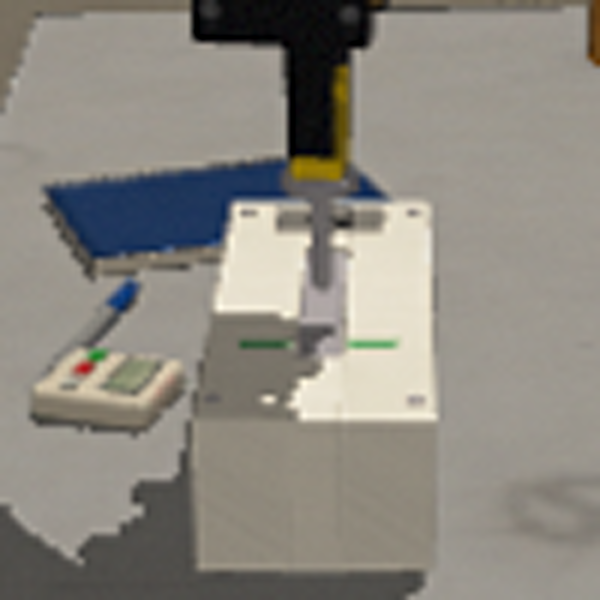

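The side view shows the rod centred over the slot at about col 258 of the full image, which agrees with the computed centre line. I'm moving above the mark and lowering to near contact.

```bash
python3 inch.py '-0.0018 -0.0058 0.005 0 0.01; -0.0018 -0.0058 0.015 0 0.01; -0.0018 -0.0058 0.025 0 0.01; -0.0018 -0.0058 0.029 0 0.01; -0.0018 -0.0058 0.029 0 0.01; -0.0018 -0.0058 0.029 0 0.01'
python3 - <<'E'
from plant import robot, cams, monitor
from h import *
s=monitor.sense();print(s["eef_pos"],s["wrist_force"])
E
python3 inch.py '0 0 0.003 0 0.01; 0 0 0.006 0 0.01; 0 0 0.008 0 0.01; 0 0 0.008 0 0.01; 0 0 0.008 0 0.01'
python3 - <<'E'
from plant import robot, cams, monitor
from h import *
s=monitor.sense();print(s["eef_pos"],s["wrist_force"],s["opening"])
E
```

```text
clock: 7.25
eef_pos: [0.4975, 0.1894, 0.1559]
tcp_rot: [-3.126, 0.305, -0.001]
wrist_force: [0.3, -0.3, -2.3]
opening: 0.0236
gripper_force: 30.0
[0.49745802 0.18944591 0.15587245] [ 0.31377848 -0.28108728 -2.30471082]
clock: 7.88
eef_pos: [0.4974, 0.1894, 0.148]
tcp_rot: [-3.126, 0.305, -0.001]
wrist_force: [-0.5, -0.7, 1.0]
opening: 0.0239
gripper_force: 30.0
[0.49740861 0.18943562 0.14795358] [-0.47707696 -0.73656753  0.97016007] 0.02387565558861659
```

```bash
cat > chk.py <<'E'
from plant import robot, cams, monitor
from h import *
F=[monitor.sense()["wrist_force"]]
for _ in range(2): cams.read_camera("side");F.append(monitor.sense()["wrist_force"])
s=monitor.sense();f=np.mean(F,0)
l=s["eef_pos"]-[.501,.2482,0];e=np.array([.0468,.9989,0])
print("CHK y",(l@e).round(4),"x",(l@[.9989,-.0468,0]).round(4),"z",s["eef_pos"][2].round(4),"F",f.round(2),np.std(F,0).round(2),"T",s["wrist_torque"].round(2))
raise SystemExit(int(f[2]<-.5 or np.hypot(*f[:2])>5))
E
python3 inch.py '0 0 0.002 0 0.01; 0 0 0.005 0 0.01; 0 0 0.005 0 0.01' >/dev/null; python3 chk.py && python3 inch.py '-0.0007 -0.005 0 0 0.01; -0.0015 -0.01 0 0 0.01; -0.0022 -0.015 0 0 0.01; -0.003 -0.02 0 0 0.01; -0.0038 -0.025 0 0 0.01; -0.0045 -0.03 0 0 0.01' && python3 chk.py
```

```text
CHK y -0.0589 x -0.0009 z 0.1427 F [-0.02  0.09  1.13] [0.17 0.55 0.29] T [0.09 0.02 0.03]
clock: 9.1
eef_pos: [0.4986, 0.22, 0.1426]
tcp_rot: [3.127, -0.305, -0.0]
wrist_force: [0.1, -2.7, 2.2]
opening: 0.0237
gripper_force: 30.0
CHK y -0.0273 x -0.0009 z 0.1427 F [-0.59 -0.27  1.89] [0.86 1.84 0.28] T [ 0.26  0.37 -0.03]
```

```bash
python3 inch.py '-0.0004 -0.0025 0 0 0.01; -0.0007 -0.005 0 0 0.01'>l && python3 chk.py && python3 inch.py '-0.0004 -0.0025 0 0 0.01; -0.0007 -0.005 0 0 0.01'>l && python3 chk.py && python3 inch.py '-0.0004 -0.0025 0 0 0.01; -0.0007 -0.005 0 0 0.01'>l && python3 chk.py && python3 inch.py '-0.0004 -0.0025 0 0 0.01; -0.0007 -0.005 0 0 0.01'>l && python3 chk.py && python3 inch.py '-0.0004 -0.0025 0 0 0.01; -0.0007 -0.005 0 0 0.01'>l && python3 chk.py && python3 inch.py '-0.0004 -0.0025 0 0 0.01; -0.0007 -0.005 0 0 0.01'>l && python3 chk.py
```

```text
CHK y -0.0232 x -0.001 z 0.1426 F [-0.48 -0.94  1.49] [0.44 0.61 0.13] T [-0.27  0.19 -0.  ]
CHK y -0.0181 x -0.0009 z 0.1427 F [-0.67 -0.94  1.58] [0.17 0.69 0.32] T [-0.32  0.19  0.04]
CHK y -0.013 x -0.0009 z 0.1426 F [-0.35 -0.56  1.3 ] [0.35 1.06 0.08] T [-0.37  0.24 -0.01]
CHK y -0.0079 x -0.0008 z 0.1427 F [-0.23 -1.04  0.64] [0.46 1.01 0.13] T [-0.3   0.21  0.02]
CHK y -0.002 x -0.0005 z 0.1425 F [-0.23  2.35 -1.07] [0.49 0.66 0.91] T [ 0.86 -0.08 -0.01]
```

```bash
python3 inch.py '0 0 0 0 0.01; 0 0 0 0 0.01'>l; python3 chk.py; python3 inch.py '-0.0003 -0.002 0 0 0.01; -0.0003 -0.002 0 0 0.01; -0.0003 -0.002 0 0 0.01'>l; python3 chk.py;  python3 chk.py
```

```text
CHK y -0.0023 x -0.0004 z 0.1427 F [ 0.24  4.68 -2.18] [0.8  0.76 0.53] T [ 1.87 -0.15  0.  ]
CHK y -0.0017 x -0.0009 z 0.1426 F [ 1.28  1.76 -1.22] [0.29 0.58 0.15] T [ 0.61 -0.35  0.06]
CHK y -0.0017 x -0.0009 z 0.1426 F [ 1.55  1.34 -1.79] [0.33 0.37 0.3 ] T [ 0.53 -0.4   0.02]
```

```bash
python3 inch.py '0.0004 -0.0015 0 0 0.01; 0.0004 -0.0015 0 0 0.01; 0.0004 -0.0015 0 0 0.01'>l; python3 chk.py;  python3 chk.py
```

```text
CHK y -0.0003 x -0.0005 z 0.1425 F [-0.44 -0.36 -1.08] [0.22 0.43 0.32] T [-0.05  0.04 -0.04]
CHK y -0.0002 x -0.0003 z 0.1426 F [-0.2  -0.08 -1.13] [0.46 0.22 0.15] T [-0.15 -0.01  0.05]
```

```bash
python3 inch.py '-0.0002 -0.0015 0 0 0.01; -0.0002 -0.0015 0.004 0 0.01; -0.0002 -0.0015 0.008 0 0.01;  -0.0002 -0.0015 0.012 0 0.01'; python3 chk.py;  python3 inch.py '0 0 0.005 0 0.01; 0 0 0.01 0 0.01; 0 0 0.015 0 0.01; 0 0 0.015 0 0.01'; python3 chk.py
```

```text
clock: 12.95
eef_pos: [0.5009, 0.2498, 0.1303]
tcp_rot: [-3.127, 0.305, -0.0]
wrist_force: [0.1, 0.7, -0.8]
opening: 0.0242
gripper_force: 30.0
CHK y 0.0013 x -0.0005 z 0.13 F [ 0.09  0.36 -1.  ] [0.27 0.27 0.11] T [ 0.01  0.01 -0.03]
clock: 13.55
eef_pos: [0.5006, 0.2496, 0.1151]
tcp_rot: [3.126, -0.306, -0.001]
wrist_force: [0.1, -0.5, -0.8]
opening: 0.0234
gripper_force: 30.0
CHK y 0.0014 x -0.0004 z 0.1155 F [-0.25 -0.47 -0.89] [0.31 0.57 0.07] T [-0.05  0.11  0.  ]
```

Free inside the well. Now the last 10 mm, ending with a light press until the collar seats.

```bash
python3 inch.py '0 0 0.004 0 0.01; 0 0 0.008 0 0.01; 0 0 0.009 0 0.01; 0 0 0.009 0 0.01'>l; python3 chk.py; python3 inch.py '0 0 0.001 0 0.01; 0 0 0.002 0 0.01; 0 0 0.002 0 0.01'>l; python3 chk.py
```

```text
CHK y 0.0016 x -0.0002 z 0.1067 F [-0.21 -0.03 -0.79] [0.41 0.22 0.36] T [-0.04  0.07  0.06]
CHK y 0.0016 x -0.0002 z 0.1052 F [-1.83 -0.42  3.4 ] [0.3  0.4  0.28] T [-0.11  0.67  0.03]
```

```bash
python3 inch.py '0 0 0.0007 0 0.01; 0 0 0.0007 0 0.01'>l; python3 chk.py; python3 inch.py '0 0 0 0 0.028; 0 0 0 0 0.034; 0 0 0 0 0.045; 0 0 0 0 0.05; 0 0 0 0 0.05'; python3 chk.py; python3 inch.py '0 0 -0.02 0 0.05; 0 0 -0.05 0 0.05; 0 0 -0.09 0 0.05; 0 0 -0.12 0 0.05; 0 0 -0.12 0 0.05'; python3 - <<'E'
from plant import robot, cams, monitor
from h import *
s=monitor.sense();w=cams.read_camera("wrist");d=cams.read_camera("side")
a=cv2.resize(cv2.cvtColor(w["color"],cv2.COLOR_RGB2BGR),(400,300));b=cv2.resize(big(d["color"],200,110,320,300,1),(379,600),interpolation=cv2.INTER_CUBIC)
o=np.zeros((600,790,3),np.uint8);o[:300,:400]=a;o[:,405:784]=b;cv2.imwrite("pics/f.png",o)
E
```

```text
CHK y 0.0015 x -0.0002 z 0.1052 F [-3.91 -1.27  7.85] [0.27 0.56 0.45] T [-0.29  1.12 -0.04]
clock: 15.7
eef_pos: [0.5009, 0.2497, 0.1038]
tcp_rot: [3.127, -0.306, -0.0]
wrist_force: [0.6, 0.1, -0.2]
opening: 0.0488
gripper_force: 0.0
CHK y 0.0016 x -0.0002 z 0.1039 F [ 0.23  0.12 -0.41] [0.27 0.48 0.25] T [-0.02  0.02 -0.04]
clock: 16.42
eef_pos: [0.5021, 0.2507, 0.2269]
tcp_rot: [-3.122, 0.305, -0.007]
wrist_force: [-0.0, -0.7, -0.9]
opening: 0.0504
gripper_force: 0.0
```

View pics/f.png

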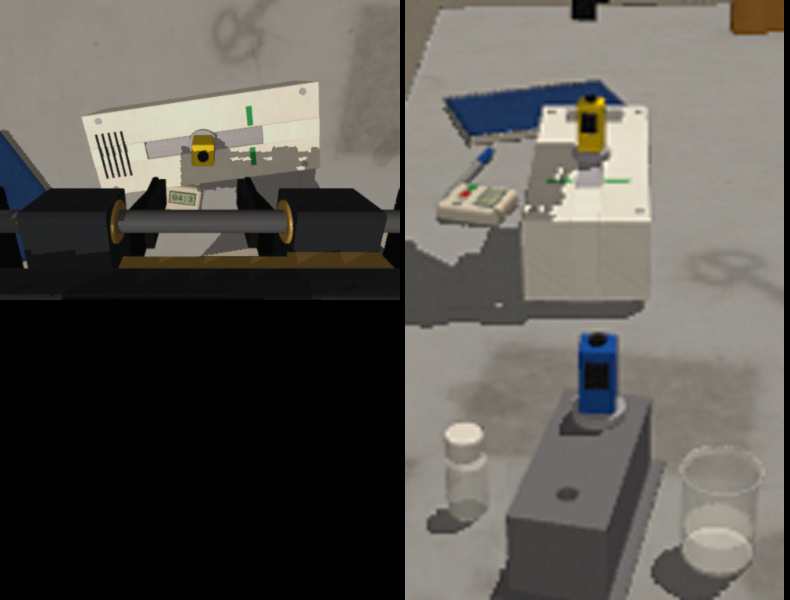

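The yellow probe stands upright in the calibrator with its collar on the housing, at about (591,125) in the side half. The blue probe, vial, beaker and timer look unmoved, and the gripper is clear above.

```bash
python3 -c "
from plant import robot, cams, monitor;print(robot.finish_job())"
```

```text
the job is handed in; nothing more can be done
None
```

I set the yellow probe down about 1 mm past the green mark and slid it along the plate with light contact. It dropped in the well near y ≈ 0; I pushed it home, let go, and handed the job in at about 16.5 s. The last picture shows it upright with its collar on the housing and the other objects apparently unmoved, but the hand-in gave no verdict.

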